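# Switch on the gas unit with its key

## Task

Switch on the gas control unit: take the key with the round head out of the key block, push it fully home in the lock on top of the unit, and only then turn it clockwise, seen from above, as far as its stop. Leave the key standing in the lock and let go of it. Leave the T-headed key in the block and do not disturb the mouse, the flask or the brown bottle.

Things in the scene. Friction and masses are not known exactly. Their poses are not given: they have to be found in the camera images.
- gas_unit: Gas control unit: low white box, 160 (x) x 200 (y) x 65 (z) mm, fixed; on top a round brass lock in a steel ring, a dark display and three small white lamps. Origin: centre of its underside, z up. Lock axis upright at x = -25, y = 0 mm; ring radius 17 (inside) to 31 mm, its top at z = 70.5 mm. Unit and key block may change sides.
- lock_mouth (a point): Centre of the brass lock face (radius 17 mm, 67.5 mm above the bench, 3 mm below the ring's top), at the mouth of its slot. Turns with the lock: x runs along the slot's long side, z up. The upright slot is 18.5 (x) x 10.5 (y) x 43 mm deep; the key fits either way round.
- lock (a joint): Turn of the brass lock barrel in rad, growing clockwise seen from above: 0 to 1.35 (stop, on). It starts between 0 and 0.25 and stays where it is left.
- key_block: Grey block, 60 (x) x 170 (y) x 50 (z) mm, fixed to the bench, with two upright slots (13 x 21 mm, 45 mm deep) at y = -45 and +45 mm, each with a key standing in it, blade down. Origin at the centre of its underside. Which key stands in which slot varies.
- round_key: The key to use, 104 mm, 90 g. Steel head: upright disc, diameter 48, thickness 12 mm, centre at z = 80; steel neck 16 x 10, shoulder 24 (x) x 14 (y) at z = 40 to 52; steel blade 16 (x) x 8 (y) x 40 mm, last 8 mm tapered. Origin at the blade tip's middle, z up to the head, x along disc and blade width, y through the thickness (grip the head across y). In the block its tip is 10 mm above the bench.
- round_key_shoulder (a point): Middle of the underside of the round-headed key's shoulder, 40 mm above its tip; rests on the lock face when the key is fully home. Axes as the key's.
- t_key: The other key, to be left alone: same length, with a steel T-shaped crossbar head 64 (x) x 12 (y) x 16 mm, top at z = 100 mm, and a narrower blade 9 x 8 mm. Origin at the middle of the blade's tip.
- mouse: Grey computer mouse, 105 x 60 x 33 mm, loose on the bench between the unit and the block. Origin under its centre.
- flask: Clear glass volumetric flask, 150 mm high, 76 mm wide at the base, loose. Origin under its centre.
- reagent: Brown glass bottle, 130 mm high, 66 mm wide, loose. Origin under its centre.
Things that resemble listed ones, but are neither listed nor needed, are in the scene too. Leave any pink or red look-alike of the round_key alone.

How it is judged:
On the way, in this order (a step that is already met when the one before it is completed fails the run):
1. The round-headed key is lifted out of the block (height (world z) of round_key above 0.06 m), for 0.1 s.
2. The key is fully home in the lock, which is not yet turned past 0.6 rad (horizontal distance between round_key_shoulder and lock_mouth below 0.005 m and z of round_key_shoulder in the frame of lock_mouth below 0.005 m and angle between the z axis of round_key and the z axis of lock_mouth, either way round below 0.1 rad and value of joint lock below 0.6 rad), for 0.1 s.
3. The lock is turned clockwise to its stop with the key home in it (horizontal distance between round_key_shoulder and lock_mouth below 0.005 m and z of round_key_shoulder in the frame of lock_mouth below 0.005 m and angle between the z axis of round_key and the z axis of lock_mouth, either way round below 0.1 rad and value of joint lock above 1.15 rad), for 0.2 s.
At the end, for the whole second after the job is handed in: The round-headed key stands at rest in the lock, fully home (shoulder within 5 mm of the lock face and 5 mm of its centre, key within 0.1 rad of upright), the lock is turned to its stop (more than 1.15 of 1.35 rad), and the T-headed key is still in its slot (moved less than 20 mm) (all of step 3 and linear speed of round_key below 0.02 m/s and distance of t_key from where it was at the start of the episode below 0.02 m); the robot touches nothing.
It fails at once if The T-headed key is disturbed (moved more than 20 mm) (distance of t_key from where it was at the start of the episode above 0.02 m).
It fails at once if The mouse is pushed away (moved more than 30 mm) (distance of mouse from where it was at the start of the episode above 0.03 m).
It fails at once if The glass flask is pushed away (moved more than 30 mm) (distance of flask from where it was at the start of the episode above 0.03 m).
It fails at once if The brown bottle is pushed away (moved more than 30 mm) (distance of reagent from where it was at the start of the episode above 0.03 m).
It also fails if it takes over 46 s, if anything falls off the work surface, if the arm or the gripper's body presses on something with over 40 N, if the wrist force passes 120 N, or if a joint passes its speed limit or range.

## Robot

A 6-joint arm with a two-finger parallel gripper is mounted at the origin on the work surface. World frame = base frame: x ahead of the robot, y to its left, z up, the work surface at z = 0. Lengths are in m, angles in rad, forces in N, time in s.
With the tool pointing down it reaches from about 0.35 to 0.975 m from the base axis. Payload 4.9 kg.
Tool frame: the origin (TCP) lies at the very end of the fingers, on their centre line; the grasp point (between the pads) lies 19 mm behind it; z points along the fingers, y is the line along which they close (so a half turn about z gives the same grasp; the last joint's range is limited). The gripper opens to 85 mm and grips with 20 to 120 N. Pads are 22 mm wide; open, the fingers measure 114 mm over their backs; the gripper's body (76 mm by 85 mm) begins 54 mm behind the grasp point. The pads swing forward as they close: fully open they stand 13 mm farther back than shut.
Start: joints at [-1.459, 0.053, 1.613, -0, 1.476, -0.119], TCP at [0.143, -0.608, 0.231] pointing down, gripper open.
Joint ranges: [-3.01, 3.01], [-1.01, 2.22], [0.06, 2.58], [-1.02, 4.17], [0.09, 2.62], [-3.14, 3.14]. Speed limits (rad/s): [2.57, 2.57, 3.14, 3.14, 3.14, 3.14].

## Interface

Orientations are given as a rotation vector (axis times angle).
In Python, from station import get_obs, get_image, get_calibration, finish_job gives the robot as it stands.
- The arm moves only by the tool servo_tool, never from a script. Its argument "increments" is a list of rows, each a list of 5 numbers: the opening, from 0 (shut) to 1 (fully open), then the shift along the tool's x, y, z in mm, then the turn about the tool's z in degrees. In form: [[jaw, tx, ty, tz, spin], ...]. A call has 1 to 12 rows; each row shifts and turns the commanded pose from where the row before left it, along the tool's axes as they then stand; what a row does not reach is not made up. A row lasts 1/8 s, in which the tool goes at most 62.5 mm and 10.7 degrees, less where a joint would pass 70% of its speed; a pose out of reach is approached as far as the arm can. A call is refused whole if a number of a shift passes 62.5 or a number of a turn 10.7, either way. A call with a gripper value outside its range is refused whole. The fingers move at their own pace and stop on an object; "force" is the grip in N (left out, the last holds). Time passes only in rows, so rows that do not move let the fingers close. It gives the time, the measured TCP pose, the force, the opening and the grip force at its end, in the units of the state.
- get_obs(): the state, without advancing time (a new reading comes with each control period).
- get_image(name): name is "scene" or "top" or "wrist"; returns the picture (384x512x3 uint8, red, green, blue); there is no depth.
- get_calibration(name): a dict with "fx", "fy", "cx", "cy" (pixels), "R" (3x3) and "t" (3): a world point X has camera coordinates R X + t; the wrist camera has in their place "mount" (4x4, takes a point from camera to tool coordinates, whose origin is the TCP and whose axes are the flange's). Camera axes: x right, y down, z forward; pixel columns grow to the right and rows downward; lengths in m; the calibration is good to about 2 mm. A picture is of the moment at which its call begins: read the wrist's pose just before it. get_calibration takes no time and is no camera call.
- finish_job(): hands the job in; it is judged then, once.
The state is a dict: "t": time; "q": joint angles; "dq": joint speeds; "effort": joint torques, N m; "tool_pos": TCP position; "tool_rot": TCP orientation; "contact_force": force on the tool from outside, world axes, zero at the start; "wrist_torque": the same for the moment, N m; "opening": finger opening in m; "grip_force": force on a finger pad.
Only numpy, scipy, OpenCV 4.12 (cv2) and the standard library are available. Lean on these libraries where they do the work, as an engineer would, in place of code of your own. Each camera call takes 0.05 s, during which the arm holds its last target. There are 200 camera calls.

## Working session

There is one attempt and no reset: what is moved stays moved. The work goes in short steps, Python scripts to look and compute and a tool call to move; the robot and the scene stay as the last step left them, time stands still between calls to the robot, and variables do not carry over. Pictures are saved under pics/ and viewed, at most 10 in all, crops included, and the job is handed in when it is done.

Besides the shell and the picture viewer there is one more tool, called after "Request:" as name([rows], argument=value, ...), one row to a line, values as JSON. servo_tool: Moves the arm, as the interface text tells. Its arguments: {"type":"object","properties":{"increments":{"type":"array"},"force":{"type":"number"}},"required":["increments"]}

```bash
mkdir -p pics; python3 - <<'E'
from station import *
import cv2,numpy as np
o=get_obs();print(o)
for n in("top","scene"):
    im=get_image(n);cv2.imwrite(f"pics/{n}0.png",cv2.resize(im[:,:,::-1],(800,600),interpolation=cv2.INTER_CUBIC));cv2.imwrite(f"/tmp/{n}.png",im[:,:,::-1]);c=get_calibration(n);print(n,c)
print(get_calibration("wrist"))
E
```

```text
{'t': 0.0, 'q': array([-1.45902293e+00,  5.33751443e-02,  1.61429792e+00,  2.03309143e-05,
        1.47603317e+00, -1.18999816e-01]), 'dq': array([ 2.72837884e-04, -9.04290725e-05, -1.14010394e-03,  1.14502763e-03,
        1.75610734e-04, -1.28996173e-04]), 'effort': array([-8.03621037e-05, -3.93681693e+01, -3.70180535e+01, -2.25263835e-05,
        7.02950754e-03,  1.62859422e-06]), 'tool_pos': array([ 0.14289135, -0.60779577,  0.23004936]), 'tool_rot': array([-3.11860307e+00, -3.61447502e-01, -4.37554413e-05]), 'contact_force': array([-0.16113435, -0.07216425,  0.66442017]), 'wrist_torque': array([ 0.01204363,  0.01834031, -0.00644064]), 'grip_force': 0.0, 'opening': 0.0854816131252346}
top {'fx': 440.274465765801, 'fy': 440.274465765801, 'cx': 249.66563913330498, 'cy': 188.91002971911064, 'R': array([[-0.00156036, -0.9999703 , -0.007547  ],
       [-0.98333978,  0.00290615, -0.18175378],
       [ 0.18177031,  0.00713766, -0.98331511]]), 't': array([0.07670197, 0.58978207, 0.97704254])}
scene {'fx': 416.3336203540192, 'fy': 416.3336203540192, 'cx': 256.0771234245141, 'cy': 188.95589960903274, 'R': array([[ 0.51493776,  0.85714375,  0.01198734],
       [ 0.68970971, -0.40596486, -0.59957739],
       [-0.50905757,  0.31701282, -0.80022701]]), 't': array([-0.351317  , -0.35059709,  1.25583444])}
{'fx': 319.3928209151257, 'fy': 319.3928209151257, 'cx': 255.89859474161304, 'cy': 188.08950581801963, 'mount': array([[-1.41845583e-03, -9.55296628e-01, -2.95645635e-01,
         7.48436380e-02],
       [ 9.99998982e-01, -1.30978683e-03, -5.65607692e-04,
         1.67246160e-04],
       [ 1.53090362e-04, -2.95646136e-01,  9.55297513e-01,
        -1.41962243e-01],
       [ 0.00000000e+00,  0.00000000e+00,  0.00000000e+00,
         1.00000000e+00]])}
```

View pics/top0.png

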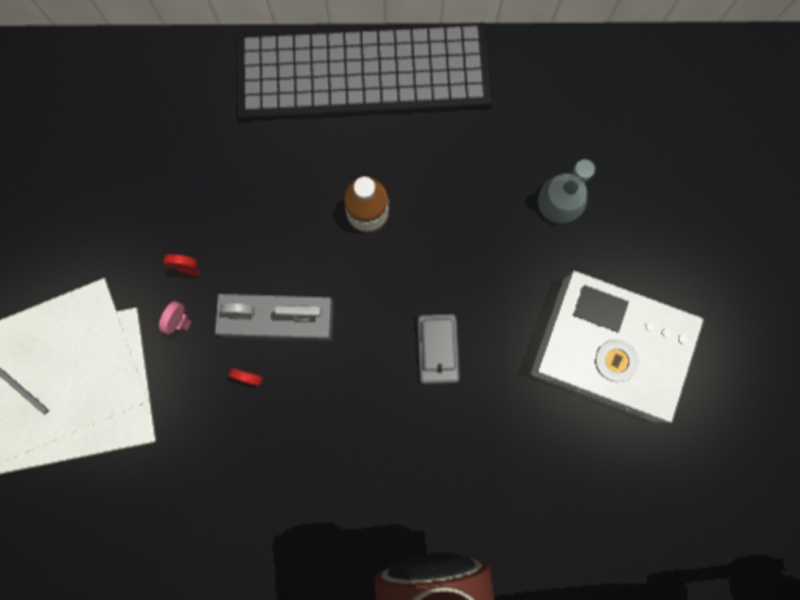

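View pics/scene0.png

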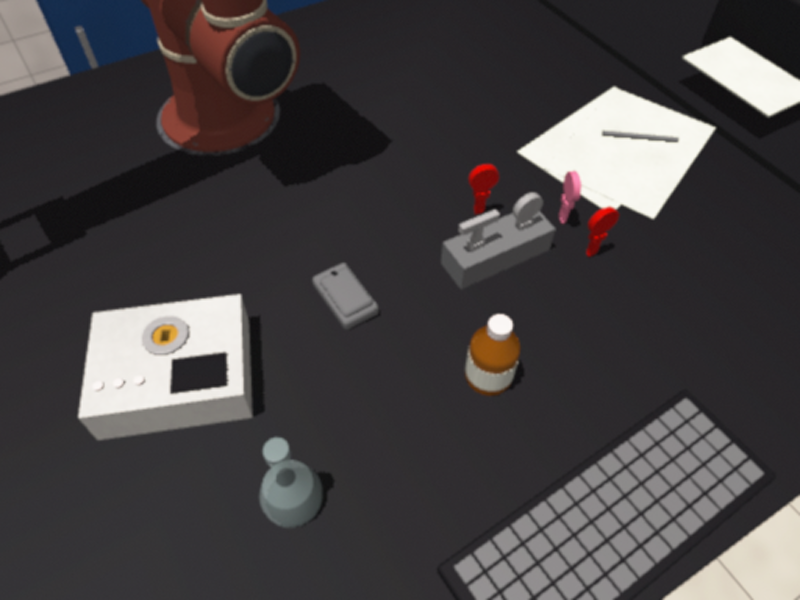

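Candidates for the round key (top view, 800x600 pixels):
- Steel disc in the block at (237,310), scene (527,208).
- Steel T-bar in the block at (297,312).
- Red discs at (181,264) and (245,377), and a pink disc at (173,318). These stand loose on the bench.

I choose the steel disc in the block and will check it in a close crop.

```bash
python3 - <<'E'
import cv2,numpy as np
t=cv2.imread("/tmp/top.png");s=cv2.imread("/tmp/scene.png")
def crop(im,u,v,w=80,h=60):return cv2.resize(im[v:v+h,u:u+w],(400,300),interpolation=cv2.INTER_CUBIC)
a=np.vstack([np.hstack([crop(t,135,172),crop(t,350,195)]),np.hstack([crop(s,280,115),crop(s,65,185)])])
cv2.imwrite("pics/crop1.png",a)
E
```

```text
(no output)
```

View pics/crop1.png

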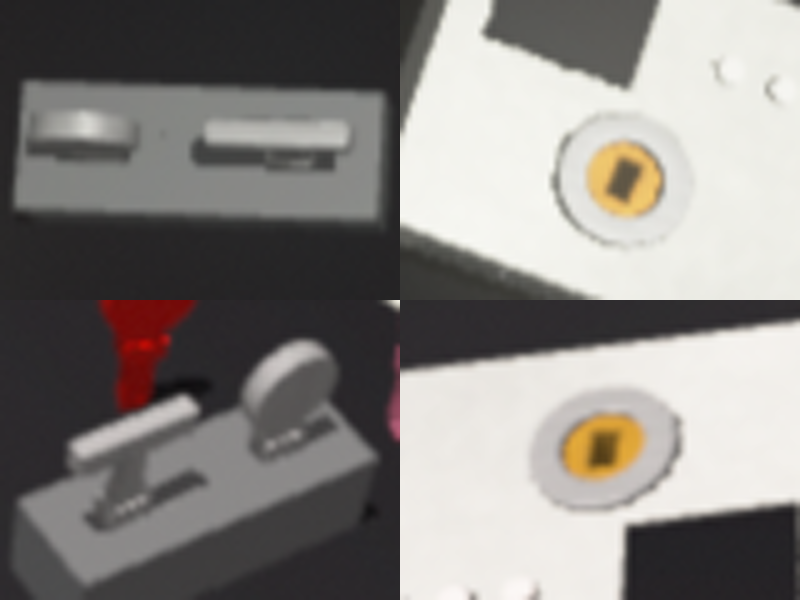

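```bash
cat >h.py <<'E'
from station import *
import numpy as np,cv2
from scipy.spatial.transform import Rotation as Rn
def ray(n,u,v,obs=None):
    c=get_calibration(n);d=np.array([(u-c['cx'])/c['fx'],(v-c['cy'])/c['fy'],1])
    if n=='wrist':
        T=Rn.from_rotvec(obs['tool_rot']).as_matrix();m=np.array(c['mount'])
        return obs['tool_pos']+T@m[:3,3],T@m[:3,:3]@d
    R=np.array(c['R']);return -R.T@c['t'],R.T@d
def pt(n,u,v,z,obs=None):
    o,d=ray(n,u,v,obs);return o+d*(z-o[2])/d[2]
def tri(*rs):
    A=0;b=0
    for o,d in rs:
        d=d/np.linalg.norm(d);P=np.eye(3)-np.outer(d,d);A=A+P;b=b+P@o
    return np.linalg.solve(A,b)
def yaw(a,b):return np.degrees(np.arctan2(b[1]-a[1],b[0]-a[0]))
E
python3 - <<'E'
from h import *
np.set_printoptions(precision=4,suppress=True)
B=[pt('top',135+u/5,172+v/5,.05) for u,v in((22,80),(385,92),(380,218),(14,208))]
print(np.array(B),np.mean(B,0),yaw(B[1],B[0]),yaw(B[2],B[3]))
Y=np.array(B[0])-B[1];Y/=np.linalg.norm(Y);print('round slot',np.mean(B,0)+.045*Y,'T',np.mean(B,0)-.045*Y)
print('lock top',pt('top',350+225/5,195+180/5,.0675),'scene',pt('scene',65+203/5,185+146/5,.0675))
f=lambda u,v:pt('top',350+(u-400)/5,195+v/5,.0675)
print('slot yaw',yaw(f(618,199),f(632,161)))
print('ring',pt('top',350+225/5,195+178/5,.0705))
# head top edge z=.114 -> highest visible
print('disc scene/top tri',tri(ray('top',135+83/5,172+125/5),ray('scene',280+298/5,115+84/5)))
print('unit',[pt('top',u*.64,v*.64,.065) for u,v in((574,273),(703,319),(672,420),(540,374))])
print('mouse',pt('top',438*.64,348*.64,.03),'bottle',pt('top',364*.64,187*.64,.13),'flask',pt('top',585*.64,168*.64,.15))
print('reds',[pt('top',u*.64,v*.64,.1) for u,v in((181,262),(245,377),(173,316))])
print(Rn.from_rotvec(get_obs()['tool_rot']).as_matrix())
E
```

```text
[[0.5937 0.3354 0.05  ]
 [0.5875 0.164  0.05  ]
 [0.5278 0.1655 0.05  ]
 [0.533  0.3365 0.05  ]] [0.5605 0.2504 0.05  ] 87.9103618778963 88.28536238595557
round slot [0.5621 0.2953 0.05  ] T [0.5588 0.2054 0.05  ]
lock top [ 0.4895 -0.254   0.0675] scene [ 0.4937 -0.2545  0.0675]
slot yaw -23.248376969888692
ring [ 0.4902 -0.2531  0.0705]
disc scene/top tri [0.5663 0.2978 0.091 ]
unit [array([ 0.6208, -0.1986,  0.065 ]), array([ 0.551 , -0.3843,  0.065 ]), array([ 0.4051, -0.3278,  0.065 ]), array([ 0.4711, -0.1419,  0.065 ])]
mouse [0.513  0.0032 0.03  ] bottle [0.7333 0.1119 0.13  ] flask [ 0.7529 -0.199   0.15  ]
reds [array([0.6313, 0.3778, 0.1   ]), array([0.4654, 0.2788, 0.1   ]), array([0.5522, 0.385 , 0.1   ])]
[[ 0.9735  0.2287 -0.0002]
 [ 0.2287 -0.9735  0.0018]
 [ 0.0002 -0.0018 -1.    ]]
```

The crop confirms the target. The steel disc key is in the block's +y slot and the T key is in the other slot. The lock is near (0.490, -0.254). I'll fly over the lock first for a wrist view.

Request:
servo_tool([
  [0.6,35,-22,0,0],
  [0.6,35,-22,0,0],
  [0.6,35,-22,0,0],
  [0.6,35,-22,0,0],
  [0.6,35,-22,0,0],
  [0.6,35,-22,0,0],
  [0.6,35,-22,0,0],
  [0.6,35,-22,0,0],
  [0.6,35,-22,0,0],
  [0.6,35,-22,0,0],
  [0.6,35,-23,0,0],
  [0.6,35,-23,0,0],
], force=40)

```text
t: 1.6
tool_pos: [0.4916, -0.2521, 0.2308]
tool_rot: [-3.12, -0.362, 0.001]
contact_force: [0.3, -0.0, -0.3]
opening: 0.051
grip_force: 0.0
```

Request:
servo_tool([
  [0.6,0,0,0,0],
  [0.6,0,0,0,0],
])

```text
t: 1.85
tool_pos: [0.4905, -0.2535, 0.2308]
tool_rot: [-3.12, -0.362, 0.002]
contact_force: [0.7, -0.5, -0.0]
opening: 0.0515
grip_force: 0.0
```

```bash
python3 - <<'E'
from h import *
import pickle
o=get_obs();im=get_image('wrist');pickle.dump(o,open('/tmp/w1.pkl','wb'));print(o['tool_pos'],o['tool_rot'],o['t'])
c=get_calibration('wrist')
cv2.imwrite('/tmp/w1.png',im[:,:,::-1]);cv2.imwrite('pics/w1.png',cv2.resize(im[100:300,120:386,::-1],(798,600),interpolation=cv2.INTER_CUBIC))
E
```

```text
[ 0.49053928 -0.25350591  0.23082887] [-3.12044563e+00 -3.61975174e-01  1.59953525e-03] 1.85
```

View pics/w1.png

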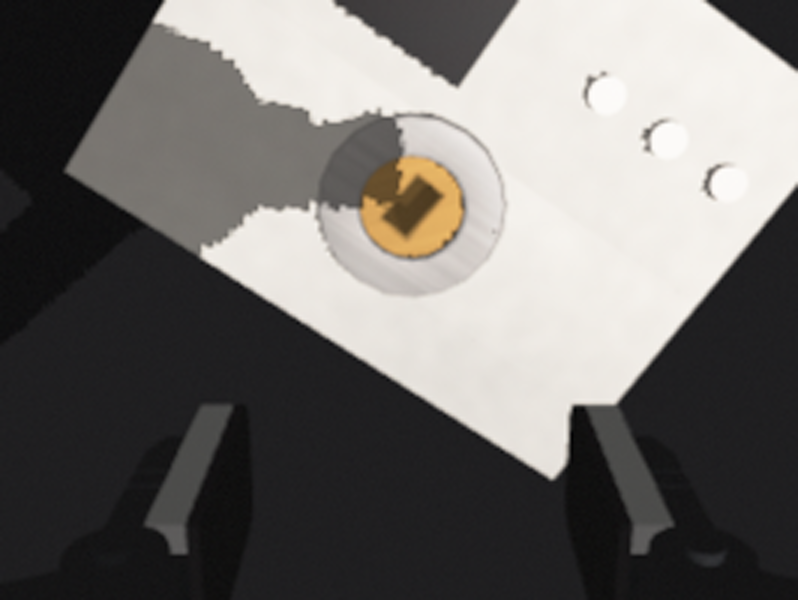

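The wrist crop shows the ring centred at (412,205) and the slot's long axis running from about (393,224) to (431,183).

```bash
python3 - <<'E'
from h import *
import pickle
o=pickle.load(open('/tmp/w1.pkl','rb'))
f=lambda u,v,z:pt('wrist',120+u/3,100+v/3,z,o)
print('ring',f(412,205,.0705),'face',f(412.5,207,.0675))
print('slot yaw',yaw(f(393,224.5,.0675),f(431,183,.0675)))
# refine by image code: dark pixels within brass disc
im=cv2.imread('/tmp/w1.png');H=cv2.cvtColor(cv2.resize(im,None,fx=4,fy=4,interpolation=cv2.INTER_CUBIC),cv2.COLOR_BGR2HSV)
c=(int(4*(120+412/3)),int(4*(100+207/3)))
m=np.zeros(H.shape[:2],np.uint8);cv2.circle(m,c,64,255,-1)
for th in(75,85,95):
    d=((H[...,2]<th)&(m>0)).astype(np.uint8);k=cv2.findContours(d,0,2)[0];k=max(k,key=cv2.contourArea)
    r=cv2.minAreaRect(k);b=cv2.boxPoints(r)/4;P=[pt('wrist',*x,.0675,o) for x in b]
    print(th,r,np.mean(P,0)[:2],[round(np.linalg.norm(P[i]-P[i-1])*1e3,1) for i in range(4)],[round(yaw(P[i-1],P[i]),1) for i in range(4)])
E
```

```text
ring [ 0.49205245 -0.25454345  0.0705    ] face [ 0.49072467 -0.25503548  0.0675    ]
slot yaw -28.522703744631787
75 ((1051.5, 651.0), (2.0, 3.0), 90.0) [ 0.49802752 -0.25870987] [np.float64(0.5), np.float64(0.7), np.float64(0.5), np.float64(0.7)] [np.float64(13.5), np.float64(-76.8), np.float64(-166.5), np.float64(103.2)]
85 ((1030.4752197265625, 673.5013427734375), (32.80412673950195, 66.56165313720703), 42.137596130371094) [ 0.4913166  -0.25499092] [np.float64(8.2), np.float64(16.5), np.float64(8.1), np.float64(16.6)] [np.float64(60.0), np.float64(-28.3), np.float64(-119.4), np.float64(152.0)]
95 ((1029.341064453125, 673.9340209960938), (36.9104118347168, 68.86547088623047), 42.184444427490234) [ 0.49114257 -0.25474564] [np.float64(9.2), np.float64(17.1), np.float64(9.1), np.float64(17.2)] [np.float64(59.9), np.float64(-28.4), np.float64(-119.5), np.float64(152.0)]
```

Request:
servo_tool([
  [0.6,16,-43,0,0],
  [0.6,16,-43,0,0],
  [0.6,16,-43,0,0],
  [0.6,16,-43,0,0],
  [0.6,16,-43,0,0],
  [0.6,16,-43,0,0],
  [0.6,16,-43,0,0],
  [0.6,16,-43,0,0],
  [0.6,16,-43,0,0],
  [0.6,17,-43,0,0],
  [0.6,17,-44,0,0],
  [0.6,17,-44,0,0],
])

```text
t: 3.4
tool_pos: [0.563, 0.2955, 0.2313]
tool_rot: [3.121, 0.358, 0.0]
contact_force: [0.3, -1.0, -1.0]
opening: 0.0515
grip_force: 0.0
```

Request:
servo_tool([
  [0.6,0,0,0,-10.7],
  [0.6,0,0,0,-10.7],
  [0.6,0,0,0,-10.7],
  [0.6,0,0,0,-10.7],
  [0.6,0,0,0,-10.7],
  [0.6,0,0,0,-10.7],
  [0.6,0,0,0,-10.7],
  [0.6,0,0,0,0],
  [0.6,0,0,0,0],
])

```text
t: 4.53
tool_pos: [0.5626, 0.2947, 0.2312]
tool_rot: [-2.262, -2.181, 0.0]
contact_force: [0.3, -0.2, -0.0]
opening: 0.0511
grip_force: 0.0
```

```bash
python3 - <<'E'
from h import *
import pickle
o=get_obs();im=get_image('wrist');pickle.dump(o,open('/tmp/w2.pkl','wb'));print(o['tool_pos'],o['t'],Rn.from_rotvec(o['tool_rot']).as_matrix())
cv2.imwrite('/tmp/w2.png',im[:,:,::-1]);cv2.imwrite('pics/w2.png',cv2.resize(im[100:300,120:386,::-1],(798,600),interpolation=cv2.INTER_CUBIC))
E
```

```text
[0.56258793 0.29470799 0.23123813] 4.525 [[ 3.65020975e-02  9.99333570e-01 -1.11063977e-04]
 [ 9.99333572e-01 -3.65021073e-02 -8.71616817e-05]
 [-9.11576638e-05 -1.07808376e-04 -9.99999990e-01]]
```

View pics/w2.png

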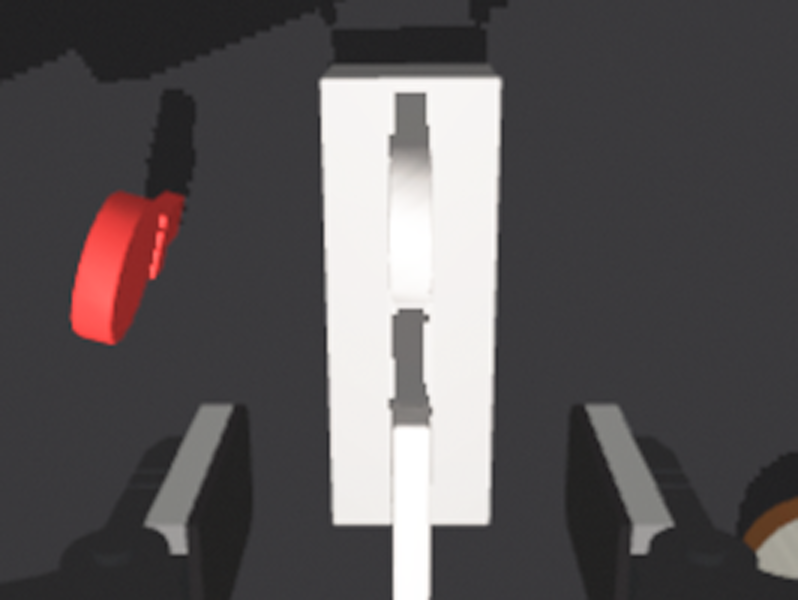

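```bash
python3 - <<'E'
from h import *
import pickle
o=pickle.load(open('/tmp/w2.pkl','rb'))
f=lambda u,v,z:pt('wrist',120+u/3,100+v/3,z,o)
B=[f(*p,.05) for p in((320,77),(501,77),(491,524),(334,524))];c=np.mean(B,0);print(B,c,yaw(B[3],B[0]),yaw(B[2],B[1]))
Y=(B[0]+B[1]-B[2]-B[3]);Y/=np.linalg.norm(Y);print('slot',c+.045*Y)
for lo in(135,),(140,),(130,):
    for hi in(303,308):
        R=[ray('wrist',120+411/3,100+v/3,o) for v in(lo[0],hi)];d=sum(r[1]/np.linalg.norm(r[1]) for r in R);q=R[0][0]
        a=np.degrees(np.arccos(np.dot(*[r[1]/np.linalg.norm(r[1]) for r in R])));p=q+d*(.09-q[2])/d[2]
        print(lo,hi,p,a,2*np.degrees(np.arcsin(.024/np.linalg.norm(p-q))))
print('lateral top edge',f(389,230,.11),f(433,230,.11))
im=cv2.imread('/tmp/w2.png',0);print(im[135:210,257])
E
```

```text
[array([0.53422425, 0.3362493 , 0.05      ]), array([0.59444281, 0.33396613, 0.05      ]), array([0.58903333, 0.16401851, 0.05      ]), array([0.52857276, 0.16630141, 0.05      ])] [0.56156829 0.25013384 0.05      ] 88.09537192108354 88.17687738119774
slot [0.56303191 0.29511003 0.05      ]
(135,) 303 [0.56295829 0.29658064 0.09      ] 9.998112716545887 9.412490081576863
(135,) 308 [0.56292923 0.29579378 0.09      ] 10.29654050022903 9.406103278872752
(140,) 303 [0.56292968 0.29580589 0.09      ] 9.704275476002271 9.406202007476082
(140,) 308 [0.56290059 0.29501798 0.09      ] 10.002703259685408 9.399752278990702
(130,) 303 [0.56298682 0.29735328 0.09      ] 10.291543924885191 9.418707594790607
(130,) 308 [0.5629578  0.29656747 0.09      ] 10.589971708568335 9.412383673654743
lateral top edge [0.55672213 0.29886504 0.11      ] [0.56922558 0.29839158 0.11      ]
[115 115 115 115 115 115 115 115 115 115 116 114 114 117 126 137 145 155
 166 176 184 191 197 205 216 222 226 229 233 236 240 242 243 245 247 250
 252 253 253 253 254 254 255 255 255 255 255 255 255 255 255 254 254 253
 253 253 253 252 252 251 250 249 248 244 240 235 239 222 113 112 112 112
 112 113 112]
```

The wrist view shows the round key's head centred at (411,226), bottom edge at v=307, and the T key below it. The key is at (0.563, 0.2955) with yaw 88, so I'll descend and grip.

Request:
servo_tool([
  [0.6,0.8,0.4,20,0],
  [0.6,0,0,20,0],
  [0.6,0,0,20,0],
  [0.6,0,0,20,0],
  [0.6,0,0,20,0],
  [0.6,0,0,20,0],
  [0.6,0,0,20,0],
  [0.6,0,0,10,0],
  [0.6,0,0,10,0],
  [0.6,0,0,0,0],
  [0.0,0,0,0,0],
  [0.0,0,0,0,0],
], force=70)

```text
t: 6.08
tool_pos: [0.5633, 0.2965, 0.0723]
tool_rot: [2.257, 2.184, 0.002]
contact_force: [0.3, -0.2, -0.8]
opening: 0.0154
grip_force: 0.0
```

Request:
servo_tool([
  [0,0,0,0,0],
  [0,0,0,0,0],
  [0,0,0,0,0],
  [0,0,0,0,0],
])

```text
t: 6.58
tool_pos: [0.5633, 0.2965, 0.0723]
tool_rot: [2.257, 2.184, 0.002]
contact_force: [-1.3, -0.1, 6.5]
opening: 0.0112
grip_force: 68.2
```

Request:
servo_tool([
  [0,0,0,-8,0],
  [0,0,0,-16,0],
  [0,0,0,-20,0],
  [0,0,0,-20,0],
  [0,0,0,-20,0],
  [0,0,0,-20,0],
  [0,0,0,-16,0],
  [0,0,0,-8,0],
  [0,0,0,0,0],
])

```text
t: 7.7
tool_pos: [0.563, 0.2963, 0.1999]
tool_rot: [2.257, 2.185, 0.001]
contact_force: [0.1, 0.6, -1.2]
opening: 0.0112
grip_force: 68.1
```

Request:
servo_tool([
  [0,-30,-3,0,0],
  [0,-46,-4,0,0],
  [0,-50,-5,0,0],
  [0,-50,-5,0,0],
  [0,-50,-5,0,0],
  [0,-50,-5,0,0],
  [0,-50,-5,0,0],
  [0,-50,-5,0,0],
  [0,-50,-5,0,0],
  [0,-50,-5,0,0],
  [0,-47,-4,0,0],
  [0,-30,-1,0,0],
])

```text
t: 9.2
tool_pos: [0.4916, -0.2564, 0.198]
tool_rot: [-2.258, -2.181, 0.001]
contact_force: [0.2, -0.1, -1.1]
opening: 0.0114
grip_force: 68.2
```

Request:
servo_tool([
  [0,0,0,0,-8],
  [0,0,0,0,-10],
  [0,0,0,0,-10],
  [0,0,0,0,-10],
  [0,0,0,0,-10],
  [0,0,0,0,-10],
  [0,0,0,0,-5.8],
  [0,0,0,0,0],
  [0,0,0,0,0],
])

```text
t: 10.32
tool_pos: [0.4924, -0.2545, 0.1986]
tool_rot: [-0.764, -3.046, -0.001]
contact_force: [0.4, 0.9, -0.3]
opening: 0.0111
grip_force: 68.0
```

```bash
python3 - <<'E'
from h import *
import pickle
o=get_obs();im=get_image('wrist');pickle.dump(o,open('/tmp/w3.pkl','wb'));M=Rn.from_rotvec(o['tool_rot']).as_matrix();print(o['tool_pos'],o['t'],M,np.degrees(np.arctan2(M[1,0],M[0,0])),o['opening'])
print('tool d',M.T@(np.array([.4915,-.2548,0.2])-o['tool_pos'])*1e3)
cv2.imwrite('/tmp/w3.png',im[:,:,::-1]);cv2.imwrite('pics/w3.png',cv2.resize(im[100:300,120:386,::-1],(798,600),interpolation=cv2.INTER_CUBIC))
s=get_image('scene');t=get_image('top');cv2.imwrite('/tmp/s3.png',s[:,:,::-1]);cv2.imwrite('/tmp/t3.png',t[:,:,::-1])
E
```

```text
[ 0.49239608 -0.25454956  0.19864149] 10.325 [[-8.81652383e-01  4.71898503e-01 -9.37844331e-04]
 [ 4.71898072e-01  8.81652872e-01  6.51111863e-04]
 [ 1.13411186e-03  1.31487394e-04 -9.99999348e-01]] 151.8424051000415 0.011112414342453188
tool d [ 0.67338742 -0.64348006 -1.35783321]
```

View pics/w3.png

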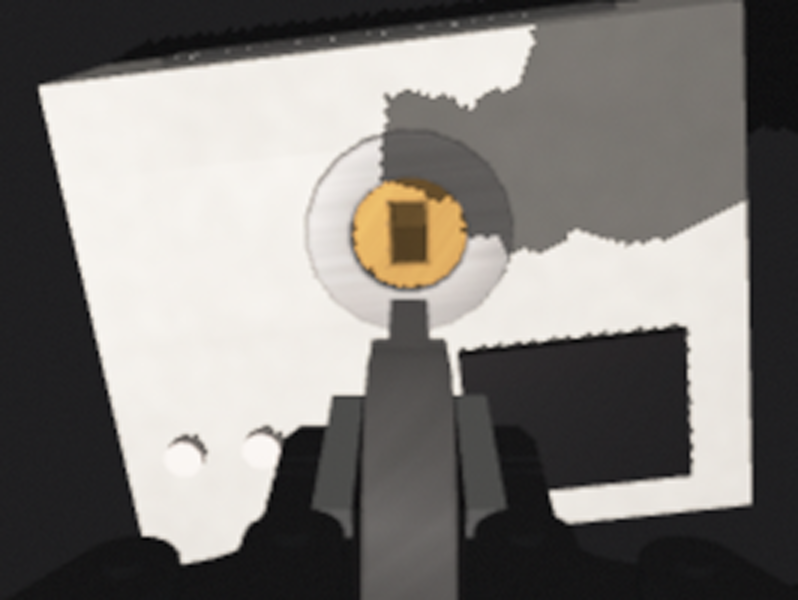

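The wrist view shows the blade tip at (390–428, 300), the shoulder's front lower edge at v=340, and the slot at (390–428, 202–265). The three line up laterally. Next I'll work out the offset along tool x.

```bash
python3 - <<'E'
from h import *
import pickle
o=pickle.load(open('/tmp/w3.pkl','rb'));M=Rn.from_rotvec(o['tool_rot']).as_matrix();p=o['tool_pos']
f=lambda u,v,z:M.T@(pt('wrist',120+u/3,100+v/3,z,o)-p)*1e3
tip=p[2]-.0623
print('ring',f(409.5,229.5,.0705),'slot',f(409,233.5,.0675),'slot ends',f(409,202,.0675),f(409,265,.0675))
print('shoulder front',f(409.5,340,tip+.04),'tip edge',f(409,300,tip),f(409,300,tip+.008))
im=cv2.imread('/tmp/w3.png');H=cv2.cvtColor(cv2.resize(im,None,fx=4,fy=4,interpolation=cv2.INTER_CUBIC),cv2.COLOR_BGR2HSV)
c=(int(4*(120+409/3)),int(4*(100+232/3)));m=np.zeros(H.shape[:2],np.uint8);cv2.circle(m,c,64,255,-1)
for th in(90,100,110):
    d=((H[...,2]<th)&(m>0)).astype(np.uint8);k=max(cv2.findContours(d,0,2)[0],key=cv2.contourArea)
    r=cv2.minAreaRect(k);b=cv2.boxPoints(r)/4;P=[pt('wrist',*x,.0675,o) for x in b]
    print(th,r,M.T@(np.mean(P,0)-p)*1e3,[round(yaw(P[i-1],P[i]),1) for i in range(4)])
g=cv2.cvtColor(im,cv2.COLOR_BGR2GRAY);print(g[160:225,256])
E
```

```text
ring [ 2.91487286e+00 -9.29013979e-02  1.28144866e+02] slot [  0.88338417  -0.23691579 131.14254477] slot ends [ 10.42831186  -0.22720204 131.15337107] [ -8.85477933  -0.2468262  131.13149929]
shoulder front [10.42731165 -0.27831094 22.31180369] tip edge [ 4.20431191 -0.32403164 62.30476616] [ 7.00647396 -0.33169631 54.30793791]
90 ((1026.0, 723.0), (40.0, 46.0), 0.0) [-1.83145900e+00 -9.15490353e-02  1.31139485e+02] [np.float64(-118.2), np.float64(151.5), np.float64(61.8), np.float64(-27.9)]
100 ((1024.9267578125, 709.6246337890625), (75.14530181884766, 42.84638214111328), 87.54597473144531) [  1.1984337   -0.32447264 131.14289055] [np.float64(153.9), np.float64(64.3), np.float64(-25.6), np.float64(-115.7)]
110 ((1024.92626953125, 709.4185791015625), (76.7061996459961, 44.81916427612305), 87.58048248291016) [  1.24245896  -0.3245221  131.14294048] [np.float64(153.8), np.float64(64.2), np.float64(-25.6), np.float64(-115.7)]
[ 82  81 140 189 190 189 171 115  80  80  79  80  79  80  79  73  66  67
  67  67  65  66  66  65  65  65  70 111 158 177 182 183 184 184 184 156
 118 175 211 176  77  75  75  75  74  75  75  76  75  75  74  76  76  75
  75  74  70  71  73  75  76  77  78  78  79]
```

Request:
servo_tool([
  [0,2.1,-0.1,10,0],
  [0,0,0,14,0],
  [0,0,0,14,0],
  [0,0,0,14,0],
  [0,0,0,8,0],
  [0,0,0,3,0],
  [0,0,0,0,0],
])

```text
t: 11.35
tool_pos: [0.4909, -0.2539, 0.1364]
tool_rot: [0.762, 3.048, -0.0]
contact_force: [-0.7, 0.1, -0.6]
opening: 0.0115
grip_force: 68.0
```

```bash
python3 - <<'E'
from h import *
import pickle
o=get_obs();im=get_image('wrist');pickle.dump(o,open('/tmp/w4.pkl','wb'));M=Rn.from_rotvec(o['tool_rot']).as_matrix();print(o['tool_pos'],o['t'],np.degrees(np.arctan2(M[1,0],M[0,0])))
print('tool d',M.T@(np.array([.4914,-.2546,0.2])-o['tool_pos'])*1e3)
cv2.imwrite('/tmp/w4.png',im[:,:,::-1]);s=get_image('scene');cv2.imwrite('/tmp/s4.png',s[:,:,::-1])
a=cv2.resize(im[150:250,205:305,::-1],(500,500),interpolation=cv2.INTER_CUBIC);b=cv2.resize(s[160:235,75:120,::-1],(300,500),interpolation=cv2.INTER_CUBIC)
cv2.imwrite('pics/w4.png',np.hstack([a,b]))
E
```

```text
[ 0.49088912 -0.25393489  0.13640494] 11.35 151.92334654644048
tool d [ -0.77758284  -0.34864722 -63.59487775]
```

View pics/w4.png

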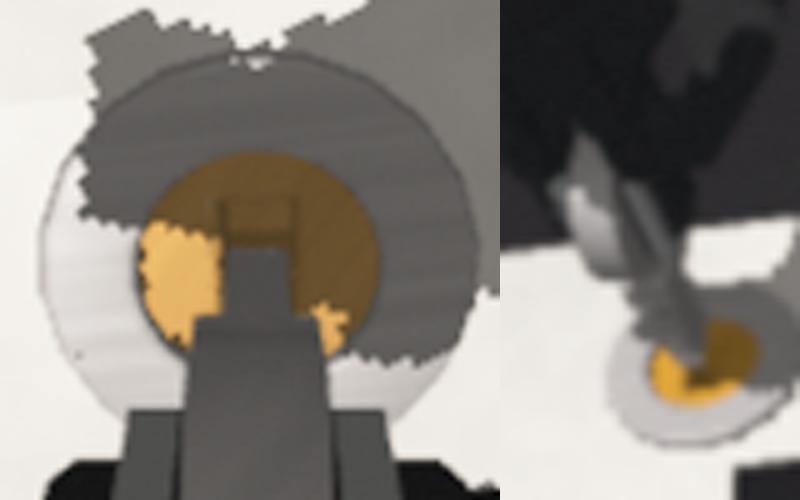

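The close-up shows the slot at u 220–297 with its far end at v≈200. The blade is at u 222–291 with its front edge at v≈247. I'll check the x offset.

```bash
python3 - <<'E'
from h import *
import pickle
o=pickle.load(open('/tmp/w4.pkl','rb'));M=Rn.from_rotvec(o['tool_rot']).as_matrix();p=o['tool_pos']
f=lambda u,v,z:np.round(M.T@(pt('wrist',205+u/5,150+v/5,z,o)-p)*1e3,2)
tip=p[2]-.0623
print('slot end(+9.25)',f(258.5,199,.0675),'brass top (+17)',f(258,152,.0675),'brass sides',f(139,258,.0675),f(380,258,.0675))
print('tip edge',f(257,247,tip),f(257,247,tip+.008),'shoulder(+12)',f(257,317,tip+.04))
E
```

```text
slot end(+9.25) [ 9.37e+00 -6.00e-02  6.89e+01] brass top (+17) [16.13 -0.12 68.9 ] brass sides [  0.73 -16.8   68.91] [ 0.68 16.95 68.9 ]
tip edge [ 4.64 -0.28 62.3 ] [ 7.42 -0.29 54.3 ] shoulder(+12) [10.39 -0.33 22.3 ]
```

Request:
servo_tool([
  [0,0.8,0.2,2,0],
  [0,0,0,2,0],
  [0,0,0,2,0],
  [0,0,0,2,0],
  [0,0,0,2,0],
  [0,0,0,1,0],
  [0,0,0,0,0],
])

```text
t: 12.32
tool_pos: [0.4901, -0.2532, 0.1252]
tool_rot: [-0.762, -3.048, -0.0]
contact_force: [-1.0, 0.4, -0.7]
opening: 0.011
grip_force: 68.0
```

Request:
servo_tool([
  [0,0,0,2,0],
  [0,0,0,2,0],
  [0,0,0,2,0],
  [0,0,0,2,0],
  [0,0,0,2,0],
  [0,0,0,0,0],
])

```text
t: 13.08
tool_pos: [0.49, -0.2532, 0.115]
tool_rot: [-0.762, -3.047, -0.0]
contact_force: [0.4, 0.3, -1.2]
opening: 0.0111
grip_force: 68.0
```

Request:
servo_tool([
  [0,0,0,3,0],
  [0,0,0,3,0],
  [0,0,0,3,0],
  [0,0,0,3,0],
  [0,0,0,3,0],
  [0,0,0,3,0],
  [0,0,0,3,0],
  [0,0,0,1,0],
  [0,0,0,0,0],
])

```text
t: 14.2
tool_pos: [0.4901, -0.2532, 0.0932]
tool_rot: [-0.762, -3.048, -0.0]
contact_force: [-0.1, 0.7, -0.9]
opening: 0.0115
grip_force: 68.0
```

Request:
servo_tool([
  [0,0,0,1,0],
  [0,0,0,1,0],
  [0,0,0,1,0],
  [0,0,0,0,0],
])

```text
t: 14.7
tool_pos: [0.4901, -0.2532, 0.0902]
tool_rot: [-0.762, -3.048, -0.0]
contact_force: [-0.2, -0.2, -0.5]
opening: 0.0115
grip_force: 68.0
```

Request:
servo_tool([
  [0,0,0,0.5,0],
  [0,0,0,0.5,0],
  [0,0,0,0.5,0],
  [0,0,0,0,0],
])

```text
t: 15.2
tool_pos: [0.4903, -0.2534, 0.0897]
tool_rot: [-0.762, -3.048, 0.0]
contact_force: [-2.7, 0.8, 4.6]
opening: 0.0112
grip_force: 68.8
```

It's home, with contact at TCP z = 0.0897. Now I'll turn it clockwise about the key's axis.

Request:
servo_tool([
  [0,0,0.1,0,6],
  [0,0,0.2,0,8],
  [0,0,0.2,0,8],
  [0,0,0.2,0,8],
  [0,0,0.2,0,8],
  [0,0,0.2,0,8],
  [0,0,0,0,0],
])

```text
t: 16.08
tool_pos: [0.4915, -0.2532, 0.0898]
tool_rot: [1.889, 2.508, -0.001]
contact_force: [-0.7, -1.0, 4.0]
opening: 0.0109
grip_force: 68.8
```

```bash
python3 - <<'E'
from h import *
o=get_obs();M=Rn.from_rotvec(o['tool_rot']).as_matrix();print(o['tool_pos'],np.degrees(np.arctan2(M[1,0],M[0,0])),o['contact_force'],o['wrist_torque'],o['q'])
E
```

```text
[ 0.49152555 -0.2532397   0.08976672] 106.01347137281503 [-0.705632   -1.03365966  4.02720865] [-0.08751612  0.2150858  -0.07090238] [-6.10101905e-01  1.20079214e-02  1.90152992e+00 -5.04026921e-04
  1.22605571e+00 -8.89420667e-01]
```

Request:
servo_tool([
  [0,0,0.2,0,8],
  [0,0,0.2,0,8],
  [0,0,0.1,0,6],
  [0,0,0,0,0],
])

```text
t: 16.58
tool_pos: [0.4918, -0.2532, 0.0897]
tool_rot: [2.332, 2.103, -0.001]
contact_force: [-1.1, -1.6, 4.6]
opening: 0.0112
grip_force: 68.9
```

```bash
cat > s.py <<'E'
from h import *
o=get_obs();M=Rn.from_rotvec(o['tool_rot']).as_matrix();print(o['tool_pos'],np.degrees(np.arctan2(M[1,0],M[0,0])),o['contact_force'],o['wrist_torque'])
E
python3 s.py
```

```text
[ 0.49182635 -0.25318161  0.08974233] 84.09980472907857 [-1.09113272 -1.5825889   4.59232809] [-0.21926066  0.29657752 -0.0117492 ]
```

Request:
servo_tool([
  [0,0,0,0,4],
  [0,0,0,0,3],
  [0,0,0,0,0],
])

```text
t: 16.95
tool_pos: [0.4919, -0.2533, 0.0898]
tool_rot: [2.455, 1.957, -0.0]
contact_force: [-1.6, -1.8, 5.3]
opening: 0.0109
grip_force: 68.9
```

```bash
python3 s.py
```

```text
[ 0.49192215 -0.2532505   0.08978715] 77.12364036982105 [-1.57905011 -1.84658063  5.25081534] [-0.2251759   0.28428153  0.06241649]
```

Request:
servo_tool([
  [0,0,0,0,3],
  [0,0,0,0,0],
])

```text
t: 17.2
tool_pos: [0.4919, -0.2532, 0.0898]
tool_rot: [2.505, 1.892, -0.0]
contact_force: [-0.8, -0.7, 5.3]
opening: 0.0111
grip_force: 68.9
```

```bash
python3 s.py
```

```text
[ 0.49193279 -0.25320905  0.08975664] 74.12347332692457 [-0.75740611 -0.69440324  5.31237006] [-0.23089328  0.28230086 -0.00722056]
```

Request:
servo_tool([
  [0,0,0,0,3],
  [0,0,0,0,0],
])

```text
t: 17.45
tool_pos: [0.492, -0.2532, 0.0898]
tool_rot: [2.554, 1.826, 0.0]
contact_force: [-1.6, -0.8, 5.9]
opening: 0.0113
grip_force: 68.9
```

```bash
python3 s.py
```

```text
[ 0.49197981 -0.25322299  0.08978285] 71.11849250470324 [-1.59112361 -0.80708243  5.94639477] [-0.21721534  0.28425124  0.029796  ]
```

Request:
servo_tool([
  [0,0,0,0,3],
  [0,0,0,0,0],
])

```text
t: 17.7
tool_pos: [0.492, -0.2532, 0.0898]
tool_rot: [2.6, 1.76, -0.0]
contact_force: [-0.7, -1.8, 4.9]
opening: 0.011
grip_force: 68.9
```

```bash
python3 s.py
```

```text
[ 0.49200597 -0.25320414  0.08978276] 68.18271683844137 [-0.72719049 -1.75054199  4.87928207] [-0.14849901  0.26144108  0.30953383]
```

Request:
servo_tool([
  [0,0,0,0,3],
  [0,0,0,0,0],
])

```text
t: 17.95
tool_pos: [0.4921, -0.2531, 0.0898]
tool_rot: [2.643, 1.693, -0.0]
contact_force: [-0.8, -1.3, 5.2]
opening: 0.0115
grip_force: 69.7
```

```bash
python3 s.py;python3 - <<'E'
from h import *
s=get_image('scene');t=get_image('top');w=get_image('wrist')
a=cv2.resize(s[170:245,50:150,::-1],(400,300),interpolation=cv2.INTER_CUBIC);b=cv2.resize(t[190:265,345:445,::-1],(400,300),interpolation=cv2.INTER_CUBIC)
c=cv2.resize(w[130:280,156:356,::-1],(400,300),interpolation=cv2.INTER_CUBIC)
cv2.imwrite('pics/a5.png',np.vstack([np.hstack([a,b]),np.hstack([c,c*0])]))
E
```

```text
[ 0.49206253 -0.25312705  0.08976953] 65.28398899547018 [-0.83614535 -1.29245211  5.24540036] [-0.15982728  0.18631078  0.85873837]
```

View pics/a5.png

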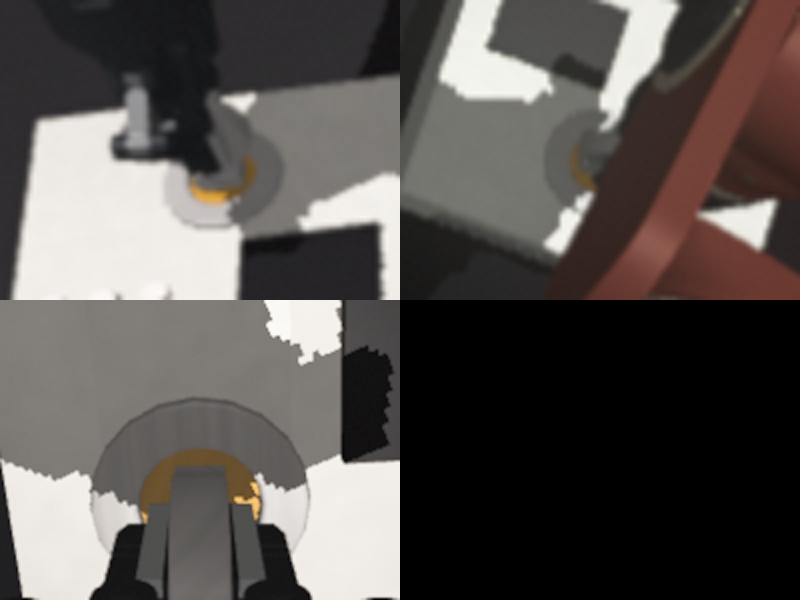

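The key is home in the lock and the torque is rising steeply (0.31, then 0.86 N·m), so the stop is reached. I'll relax the twist, open and retreat.

Request:
servo_tool([
  [0,0,0,0,2],
  [0,0,0,0,0],
  [0,0,0,0,0],
  [0,0,0,0,-4],
  [0,0,0,0,0],
  [0.25,0,0,0,0],
  [0.5,0,0,0,0],
  [0.5,0,0,0,0],
  [0.5,0,0,0,0],
])

```text
t: 19.23
tool_pos: [0.4913, -0.2524, 0.0885]
tool_rot: [-2.62, -1.732, 0.0]
contact_force: [0.3, -0.7, -1.1]
opening: 0.043
grip_force: 0.0
```

Request:
servo_tool([
  [0.5,0,0,-6,0],
  [0.5,0,0,-12,0],
  [0.5,0,0,-20,0],
  [0.5,0,0,-25,0],
  [0.5,0,0,-25,0],
  [0.5,0,0,-25,0],
  [0.5,-25,0,-12,0],
  [0.5,-25,0,0,0],
  [0.5,0,0,0,0],
])

```text
t: 20.35
tool_pos: [0.4718, -0.2998, 0.2158]
tool_rot: [2.621, 1.728, 0.001]
contact_force: [0.8, 0.6, -0.4]
opening: 0.0428
grip_force: 0.0
```

```bash
python3 s.py;python3 - <<'E'
from h import *
s=get_image('scene');w=get_image('wrist')
a=cv2.resize(s[160:250,50:170,::-1],(400,300),interpolation=cv2.INTER_CUBIC)
c=cv2.resize(w[100:280,136:376,::-1],(400,300),interpolation=cv2.INTER_CUBIC)
cv2.imwrite('pics/a6.png',np.hstack([a,c]))
E
```

```text
[ 0.47181439 -0.29975726  0.21581812] 66.80629072003157 [ 0.76773747  0.64536373 -0.40683597] [-0.06892009  0.02178478 -0.02862391]
```

View pics/a6.png

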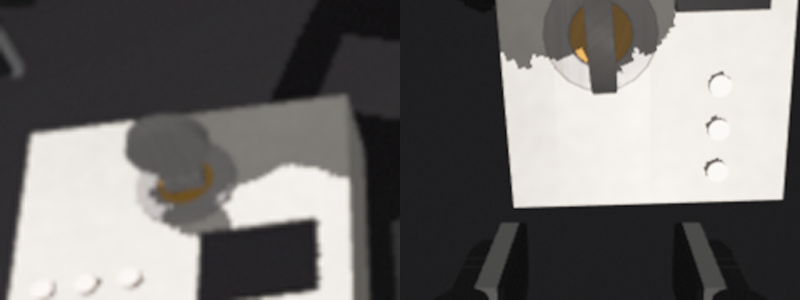

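The key stands upright in the lock with its shoulder on the brass face, at scene crop (185,185). The gripper is clear, so I'm handing the job in.

```bash
python3 -c "
from station import *
print(finish_job())"
```

```text
the job is handed in; nothing more can be done
None
```

The round-headed key is fully home in the lock and turned clockwise to its stop, where the turning torque rose sharply. It is released and standing upright, and the job is handed in at about 20 s of the 46 s allowed; no verdict came back.

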